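Load the solvent filter and screw its cover on

ROBOT

A 6-joint arm with a two-finger parallel gripper is mounted at the origin on a cart in front of the work surface, level with it; the furniture and walls round the work are solid. World frame = base frame: x ahead of the robot, y to its left, z up, the work surface at z = 0. Lengths are in m, angles in rad, forces in N, time in s.
With the tool pointing down it reaches from about 0.375 to 0.75 m from the base axis. Payload 9 kg.
Tool frame: the origin (TCP) lies at the very end of the fingers, on their centre line; the grasp point (between the pads) lies ctrl.grip_depth behind it (ctrl.grip_depth is the distance from the TCP to the grasp point, in m); z points along the fingers, y is the line along which they close (so a half turn about z gives the same grasp; the last joint's range is limited). The gripper opens to 85 mm and grips with 20 to 120 N. Pads are 22 mm wide; open, the fingers measure 114 mm over their backs; the gripper's body (76 mm by 85 mm) begins 54 mm behind the grasp point. The pads swing forward as they close: fully open they stand 13 mm farther back than shut.
Start: joints at [-1.38, 0.104, 0.097, 1.564, 0, 1.353], TCP at [0.239, -0.551, 0.231] pointing down, gripper open.
Joint ranges: [-2.99, 2.99], [-0.84, 1.86], [-1.1, 1.16], [-1.84, 2.11], [-1.51, 1.56], [-3.14, 3.14]. Speed limits (rad/s): [2.22, 2.22, 2.57, 3.14, 3.14, 3.14].

INTERFACE

Orientations are given as a unit quaternion [x, y, z, w].
In Python, from rig import ctrl gives the robot as it stands. Calls block until the motion is done:
- ctrl.movep(position, orientation): joint-space move of the TCP to a pose.
- ctrl.move_linear(position, vel=0.15, orientation=None, threshold=None): straight line of the TCP; orientation=None keeps the orientation; vel is the mean speed in m/s. With threshold (N) it stops when the force on the tool has changed by that much, and returns True; else False.
- ctrl.goto_joints(angles): joint-space move.
- ctrl.open_gripper() and ctrl.clamp(force=None): open the fingers fully, or close them until they stop; force is the grip in N (None keeps the last).
- ctrl.sleep(seconds).
- ctrl.solve_ik(position, orientation): joint angles nearest the present ones, or None.
- ctrl.get_image(name): name is "scene" or "top"; returns a dict with "frame" (480x640x3 uint8, red, green, blue), "vertical_fov" (degrees; the focal length in pixels is half the picture's height over the tangent of half this angle, whatever the lens; pixels are square), "cx", "cy" (the principal point, pixels), "extrinsics" (4x4, takes a point from camera to world coordinates). Camera axes: x right, y up, looking along -z (the intrinsics and any distortion apply to the point x, -y, -z); pixel columns grow to the right and rows downward; lengths in m; the calibration is good to about 2 mm. A picture is of the moment at which its call begins. There is no depth.
A pose or a line that the arm cannot do raises ctrl.MotionError and nothing moves.
- ctrl.finish_job(): hands the job in; it is judged then, once.
Readings, each from a call of its own:
- ctrl.current_time(): time.
- ctrl.current_joints(): joint angles.
- ctrl.current_dq(): joint speeds.
- ctrl.current_tau(): joint torques, N m.
- ctrl.current_ee_pos(): TCP position.
- ctrl.current_orientation(): TCP orientation.
- ctrl.current_wrist_force(): force on the tool from outside, world axes, zero at the start.
- ctrl.current_ft_torque(): the same for the moment, N m.
- ctrl.current_opening(): finger opening in m.
- ctrl.current_grip_force(): force on a finger pad.
Only numpy, scipy, OpenCV 4.12 (cv2) and the standard library are available. Lean on these libraries where they do the work, as an engineer would, in place of code of your own. Each camera call takes 0.05 s, during which the arm holds its last target. There are 200 camera calls.

TASK

Load the solvent filter: stack every white filter disc that is on the bench flat and centred on the disc support of the filter base, one after another in any order, lowering each until it touches what lies below before you let it go, for the support stands at a different height each time and nothing may be dropped. Once all are on, set the winged cover upright over the pile, turn it backward (anticlockwise from above) until it drops at the thread start, let it rest there a moment, then screw it clockwise until it is fully home. Leave the other things on the bench where they are.

Things in the scene. Friction and masses are not known exactly. Their poses are not given: they have to be found in the camera images.
- base_foot (a point): fixed steel base of a filter housing; point on its axis at bench level, z up. Round foot 96 mm across, 12 mm high; on it a threaded boss 60 mm across up to 33 mm, ending in a 48 mm neck whose top is 36 mm up; out of that rises the round disc support, 40 mm across, set at a height that differs every time and is not given (its top 41 to 55 mm above the bench). x and y axes mean nothing.
- base_thread (a point): same base, on the axis 18 mm up: three-start thread, 48 mm core, 60 mm across, 14 to 33 mm up. Every 120 deg alike: a crest (75 deg) rising anticlockwise, then an open gap (35 deg) where the cover's lugs drop about 8 mm, then a stop. From the gap a channel runs 90 deg clockwise under the crest, 6 mm down, to a stop. Which way the gaps face differs every time and is not given.
- cover_wing (a point): winged screw cover (tall bell), loose, 0.16 to 0.26 kg; the point is its wing's centre, on the axis, 108 mm above the lower rim, 12 mm below the top. Wing 50 mm long (x), 14 mm thick (y), 25 mm high; z up along the axis. Height of this point above point base_foot: 131 to 137 mm with the lugs on crests or stops, 126 to 129 mm just after dropping at the thread start, 122 mm fully home.
- cover_rim (a point): same cover, centre of its lower rim: bell 72 mm across, 95 mm high without the wing, open below, 64 mm inside; weighted at the rim; three lugs 4 mm above it, tips 25 mm from the axis; 1 mm play on the base. Right-hand thread: clockwise from above closes; clockwise on the crests only meets the stops. It turns easily, drops and sinks by its own weight, may hang askew at a gap's edge until turned on, stays where left.
- disc_0_centre (a point): white sintered filter disc, loose, lying flat, 40 mm across, 10 mm thick, 50 g; the point is its centre, half-way up; z is its axis. May be absent.
- disc_1_centre (a point): white sintered filter disc, loose, lying flat, 40 mm across, 12 mm thick, 50 g; the point is its centre, half-way up; z is its axis. May be absent.
- disc_2_centre (a point): white sintered filter disc, loose, lying flat, 40 mm across, 10 mm thick, 50 g; the point is its centre, half-way up; z is its axis. May be absent.
- disc_3_centre (a point): white sintered filter disc, loose, lying flat, 40 mm across, 12 mm thick, 50 g; the point is its centre, half-way up; z is its axis. May be absent.
- ferrule_case: flat clear parts case, 46x72x19 mm, bystander; origin under its centre; not to be disturbed
- marker_0: marker pen, 15x129x16 mm (long along its y), bystander; origin under its centre; not to be disturbed
- tweezers: steel tweezers, 15x134x8 mm (long along its y), bystander; origin under its centre; not to be disturbed
Mind the look-alikes: they are no part of the job. Leave any black look-alike of the part that bears disc_0_centre alone.

How it is judged:
On the way, in this order (a step that is already met when the one before it is completed fails the run):
1. every disc that is present lies flat in the pile on the disc support, let go (horizontal distance between each of disc_0_centre, disc_1_centre, disc_2_centre, disc_3_centre and base_foot below 0.008 m and z of each of disc_0_centre, disc_1_centre, disc_2_centre, disc_3_centre in the frame of base_foot above 0.042 m and angle between each of disc_0_centre, disc_1_centre, disc_2_centre, disc_3_centre's own z axis and vertical below 0.12 rad and contact force between the fingers and disc_0 below 0.1 N and contact force between the fingers and disc_1 below 0.1 N and contact force between the fingers and disc_2 below 0.1 N and contact force between the fingers and disc_3 below 0.1 N), for 0.2 s.
2. the cover sits upright over the pile and has dropped at the thread start, not yet screwed down (horizontal distance between cover_wing and base_foot below 0.006 m and angle between cover_wing's own z axis and vertical below 0.12 rad and z of cover_wing in the frame of base_foot between 0.1245 and 0.1298 m), for 0.2 s.
At the end, for the whole second after the job is handed in: Every disc present lies flat (within 0.12 rad) in the pile on the disc support, its centre within 8 mm of the axis and over 42 mm high; the cover is upright (0.12 rad) within 6 mm of the axis and screwed home: its wing centre 119 to 123.6 mm above the foot's underside; all let go (all of step 1 and horizontal distance between cover_wing and base_foot below 0.006 m and angle between cover_wing's own z axis and vertical below 0.12 rad and z of cover_wing in the frame of base_foot between 0.119 and 0.1236 m and contact force between the fingers and cover below 0.1 N); the robot touches nothing.
It fails at once if a disc falls onto the pile: let go over the base and faster than 0.4 m/s (a fall of about 8 mm) ((linear speed of disc_0 above 0.4 m/s and contact force between the fingers and disc_0 below 0.05 N and horizontal distance between disc_0_centre and base_foot below 0.025 m) or (linear speed of disc_1 above 0.4 m/s and contact force between the fingers and disc_1 below 0.05 N and horizontal distance between disc_1_centre and base_foot below 0.025 m) or (linear speed of disc_2 above 0.4 m/s and contact force between the fingers and disc_2 below 0.05 N and horizontal distance between disc_2_centre and base_foot below 0.025 m) or (linear speed of disc_3 above 0.4 m/s and contact force between the fingers and disc_3 below 0.05 N and horizontal distance between disc_3_centre and base_foot below 0.025 m)).
It fails at once if a bystander is moved more than 30 mm (distance of any of ferrule_case, marker_0, tweezers from where it was at the start of the episode above 0.03 m).
Of disc_0, disc_1, disc_2, disc_3 only 2 to 4 are there at a start; the rules pass over those that are not, and their reading is None.
At some moment in a run one of cover may be knocked a few centimetres aside while the robot is not near it.
It also fails if it takes over 210 s, if anything falls off the work surface, if the arm or the gripper's body presses on something with over 40 N, if the wrist force passes 120 N, or if a joint passes its speed limit or range.

## Working session

There is one attempt and no reset: what is moved stays moved. The work goes in short steps, each a Python script; the robot and the scene stay as the last script left them, time stands still between calls to the robot, and variables do not carry over. Pictures are saved under pics/ and viewed, at most 14 in all, crops included, and the job is handed in when it is done.

```bash
ls; mkdir -p pics; python3 - <<'E'
from rig import ctrl
import cv2
for n in("scene","top"):
    d=ctrl.get_image(n); cv2.imwrite(f"pics/{n}0.png",d["frame"][:,:,::-1]); print(n,{k:v for k,v in d.items() if k!="frame"})
print(ctrl.current_time(),ctrl.grip_depth,ctrl.current_orientation(),ctrl.current_wrist_force())
E
```

```text
pics
scene {'vertical_fov': 46.18129549424483, 'cx': 315.5438542650426, 'cy': 250.20387559592317, 'extrinsics': array([[ 0.90163959,  0.20112511, -0.38287692,  0.05212715],
       [-0.43244979,  0.43106236, -0.79194218, -1.09393525],
       [ 0.00576437,  0.87962147,  0.4756394 ,  0.71934838],
       [ 0.        ,  0.        ,  0.        ,  1.        ]])}
top {'vertical_fov': 48.389788554645584, 'cx': 317.6439224262066, 'cy': 241.320223385456, 'extrinsics': array([[ 0.02261299,  0.98613646, -0.16438837,  0.33698169],
       [-0.99974331,  0.02207498, -0.00509913, -0.04011867],
       [-0.00139957,  0.16446148,  0.98638251,  1.32132433],
       [ 0.        ,  0.        ,  0.        ,  1.        ]])}
0.1 0.0187 [ 9.79182110e-01  2.02982782e-01  8.57157273e-06 -6.21155393e-04] [ 0.0017585  -1.74852292 -0.62739868]
```

View pics/scene0.png

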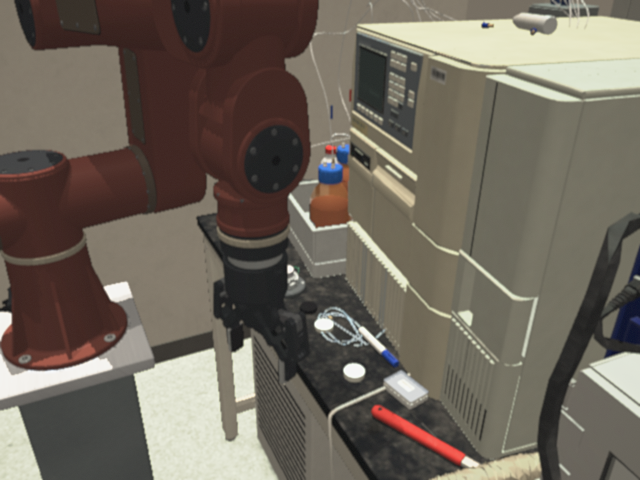

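View pics/top0.png

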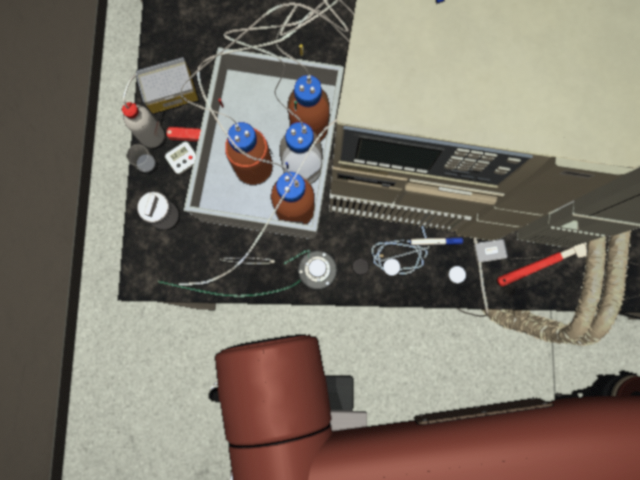

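The top view shows the base at (317,268), white discs at about (391,267) and (457,274), a black look-alike at (360,267), and what may be the cover at (155,207). I'll enlarge to confirm.

```bash
python3 - <<'E'
import cv2,numpy as np
t=cv2.imread("pics/top0.png")
a=[cv2.resize(t[y:y+85,x:x+230],None,fx=3.47,fy=3.47,interpolation=cv2.INTER_CUBIC) for x,y in((110,180),(285,228))]
cv2.imwrite("pics/crop1.png",np.vstack(a))
s=cv2.imread("pics/scene0.png")
cv2.imwrite("pics/crop2.png",cv2.resize(s[255:405,265:440],None,fx=4,fy=4,interpolation=cv2.INTER_CUBIC))
E
```

```text
(no output)
```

View pics/crop1.png

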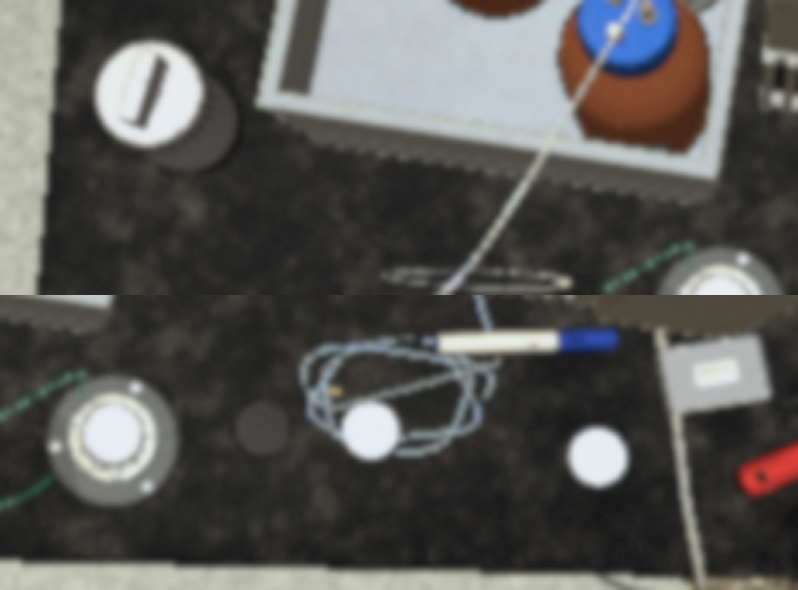

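View pics/crop2.png

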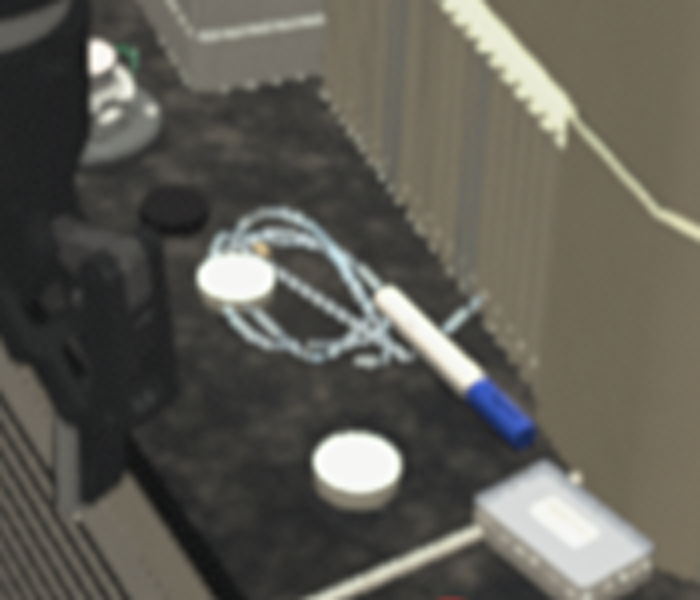

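Discs: whites at (391,267) and (457,274), matching the description. The dark one at (360,267) is the look-alike, which I'll leave. The cover, a white-topped bell with wing, stands upright at (153,207). The base is at (317,268).

```bash
cat > h.py <<'E'
from rig import ctrl
import cv2,numpy as np
from scipy.spatial.transform import Rotation as R
def ray(d,uv,z):
    f=240/np.tan(np.radians(d["vertical_fov"])/2); E=d["extrinsics"]
    v=E[:3,:3]@np.array([(uv[0]-d["cx"])/f,-(uv[1]-d["cy"])/f,-1]); o=E[:3,3]
    return o+v*(z-o[2])/v[2]
def blob(d,uv,thr=190,r=18,inv=False):
    g=d["frame"].min(2); x,y=map(int,uv); s=g[y-r:y+r,x-r:x+r]
    n,l,st,c=cv2.connectedComponentsWithStats((s>thr).astype(np.uint8))
    k=1+np.argmax(st[1:,4]); return c[k]+[x-r,y-r],st[k]
def q(yaw): # tool down, tool y (closing) at angle yaw in world
    c,s=np.cos(yaw),np.sin(yaw)
    return R.from_matrix(np.array([[s,c,0],[-c,s,0],[0,0,-1]]).T.T).as_quat()
E
python3 - <<'E'
from h import *
d=ctrl.get_image("top")
for n,uv,z,r in(("discA",(391,267),.011,16),("discB",(457,274),.011,16),("support",(317,268),.048,16),("covtop",(153,207),.095,28)):
    c,st=blob(d,uv,185,r); print(n,c,st,ray(d,c,z))
# black disc, foot outer
g=d["frame"].max(2)
print("foot centre approx",ray(d,(317.3,269),.012), "black",ray(d,(360.5,267),.011))
# size per px
print(ray(d,(318,268),.012)-ray(d,(317,268),.012))
for uv in((157,196),(150,216),(160,198),(151,217)): print(ray(d,uv,.12))
print("tweez ends",ray(d,(220,259),.005),ray(d,(275,262),.005))
for y in (0,.5): print(R.from_quat(q(y)).as_matrix())
print(R.from_quat(ctrl.current_orientation()).as_matrix())
E
```

```text
discA [391.20320856 266.4973262 ] [  9   8  16  16 187] [ 0.49646338 -0.21620102  0.011     ]
discB [456.84946237 274.13978495] [  9   9  15  15 186] [ 0.48116627 -0.3776737   0.011     ]
support [317.32824427 268.00508906] [  4   5  25  24 393] [ 0.48435032 -0.034246    0.048     ]
covtop [152.19117647 206.45772059] [ 13  14  30  28 544] [0.61582565 0.35751149 0.095     ]
foot centre approx [ 0.48605131 -0.03406636  0.012     ] black [ 0.49351585 -0.14049275  0.011     ]
[ 5.53313396e-05 -2.46392166e-03  0.00000000e+00]
[0.63515566 0.34010098 0.12      ]
[0.58757212 0.35279014 0.12      ]
[0.63056082 0.33281992 0.12      ]
[0.58527789 0.35031676 0.12      ]
tweez ends [0.50639218 0.20829057 0.005     ] [0.50195303 0.07135073 0.005     ]Traceback (most recent call last):
  File "<stdin>", line 12, in <module>
  File "h.py", line 14, in q
    return R.from_matrix(np.array([[s,c,0],[-c,s,0],[0,0,-1]]).T.T).as_quat()
           ~~~~~~~~~~~~~^^^^^^^^^^^^^^^^^^^^^^^^^^^^^^^^^^^^^^^^^^^
  File "scipy/spatial/transform/_rotation.pyx", line 1143, in scipy.spatial.transform._rotation.Rotation.from_matrix
ValueError: Non-positive determinant (left-handed or null coordinate frame) in rotation matrix 0: [[ 0.  1.  0.]
 [-1.  0.  0.]
 [ 0.  0. -1.]].
```

```bash
python3 - <<'E'
s=open("h.py").read()
i=s.index("def q(");s=s[:i]+'''def q(yaw): # tool down, closing axis (tool y) at angle yaw in world
    c,s=np.cos(yaw),np.sin(yaw)
    return R.from_matrix(np.array([[-s,c,0],[c,s,0],[0,0,-1]])).as_quat()
def best(p,yaw): # choose among half-turn twins the one with j6 nearest centre
    o=[]
    for y in (yaw,yaw+np.pi):
        j=ctrl.solve_ik(p,q(y))
        if j is not None: o.append((abs(j[5]),y,np.round(j,2)))
    return min(o,key=lambda t:t[0])[1:]
def st(m=""): print(m,"t%.1f"%ctrl.current_time(),np.round(ctrl.current_ee_pos(),4),"open %.4f"%ctrl.current_opening(),"grip %.1f"%ctrl.current_grip_force(),"F",np.round(ctrl.current_wrist_force(),1))
def save(n,f):
    d=ctrl.get_image(n); cv2.imwrite("pics/"+f,d["frame"][:,:,::-1]); return d
def pick(p,yaw):
    y=best([*p,.1],yaw)[0]
    ctrl.movep([*p,.12],q(y)); ctrl.move_linear([*p,.03],vel=.2)
    h=ctrl.move_linear([*p,.001],vel=.04,threshold=6); st("down hit %s"%h)
    ctrl.clamp(25); st("clamped")
    ctrl.move_linear([*p,.14],vel=.2); st("lifted")
'''
open("h.py","w").write(s)
E
python3 - <<'E'
from h import *
B=(.485,-.0345)
print(best([.481,-.3775,.1],np.pi/2),best([.4965,-.216,.1],0),best([*B,.14],np.pi/2),best([.614,.3445,.15],np.radians(75)))
pick((.481,-.3775),np.pi/2)
E
```

```text
(1.5707963267948966, array([-0.88,  0.16, -0.09,  1.33,  0.  , -0.88])) (0, array([-0.65, -0.06, -0.3 ,  1.32,  0.  ,  0.92])) (1.5707963267948966, array([-0.34, -0.25, -0.4 ,  1.41,  0.  , -0.34])) (np.float64(1.3089969389957472), array([0.33, 0.43, 0.32, 1.47, 0.  , 0.59]))
down hit False t3.5 [ 0.4811 -0.3776  0.0012] open 0.0855 grip 0.0 F [ 0.7 -0.2  0.7]
clamped t4.0 [ 0.4811 -0.3777  0.0014] open 0.0387 grip 25.1 F [-1.  -0.1  3.4]
lifted t4.9 [ 0.4805 -0.377   0.1384] open 0.0389 grip 25.2 F [ 0.1  0.3 -0.7]
```

```bash
cat >> h.py <<'E'
def place(B,yaw,z0):
    y=best([*B,.14],yaw)[0]
    ctrl.movep([*B,.14],q(y)); ctrl.move_linear([*B,z0],vel=.15); ctrl.sleep(.3); st("above")
    h=ctrl.move_linear([*B,.035],vel=.015,threshold=3); st("lowered hit %s"%h)
    return h
E
python3 - <<'E'
from h import *
B=(.485,-.0345)
place(B,np.pi/2,.07)
save("scene","s1.png");save("top","t1.png")
s=cv2.imread("pics/s1.png");t=cv2.imread("pics/t1.png")
a=cv2.resize(s[230:330,220:350],(520,400));b=cv2.resize(t[225:325,270:340],(280,400))
cv2.imwrite("pics/v1.png",np.hstack([a,b]))
E
```

```text
above t7.1 [ 0.4855 -0.0347  0.0708] open 0.0388 grip 25.2 F [-0.1  0.8 -0.6]
lowered hit True t8.3 [ 0.485  -0.0345  0.0531] open 0.0388 grip 25.6 F [-0.5  0.1  4.8]
```

View pics/v1.png

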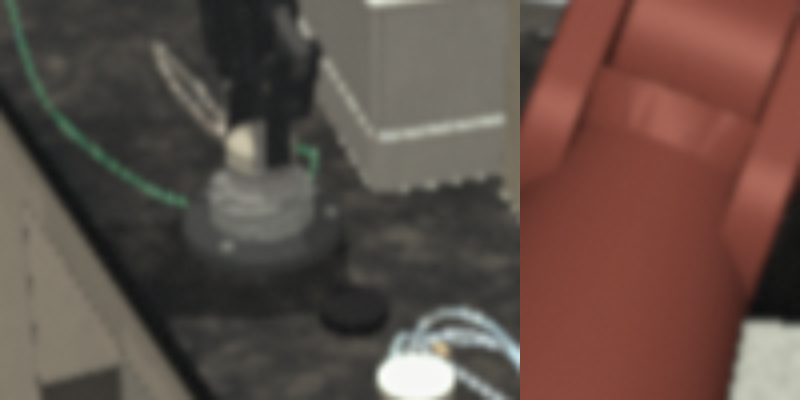

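The scene view shows the disc between the fingers resting on the support, centred over the boss. Contact was at TCP 53 mm, which fits the 41 to 55 mm range. I'll release it and fetch disc A.

```bash
python3 - <<'E'
from h import *
B=(.485,-.0345)
ctrl.open_gripper(); ctrl.sleep(.3); st("rel")
ctrl.move_linear([*B,.15],vel=.2)
pick((.4965,-.2162),0)
s=save("scene","s2.png");t=save("top","t2.png")
print("scene foot ray",ray(s,(286.3,284.5),.012))
print(blob(t,(317,267),185,13), ray(t,blob(t,(317,267),185,13)[0],.062))
a=cv2.resize(cv2.imread("pics/s2.png")[230:330,240:340],(400,400),interpolation=2);b=cv2.resize(cv2.imread("pics/t2.png")[240:300,287:347],(400,400),interpolation=2)
cv2.imwrite("pics/v2.png",np.hstack([a,b]))
E
```

```text
rel t9.3 [ 0.4844 -0.0343  0.0524] open 0.0853 grip 0.0 F [0.8 0.6 0.4]
down hit False t12.5 [ 0.4966 -0.2163  0.0012] open 0.0853 grip 0.0 F [ 0.6  0.5 -0.5]
clamped t13.0 [ 0.4967 -0.2163  0.0014] open 0.0385 grip 24.9 F [-0.7  1.1  4. ]
lifted t13.9 [ 0.496  -0.2158  0.1385] open 0.0388 grip 25.2 F [-0.7  0.3 -1.2]
scene foot ray [ 0.48463899 -0.04112627  0.012     ]
(array([318.26388889, 266.67361111]), array([  3,   4,  22,  22, 288], dtype=int32)) [ 0.48595362 -0.0364567   0.062     ]
```

View pics/v2.png

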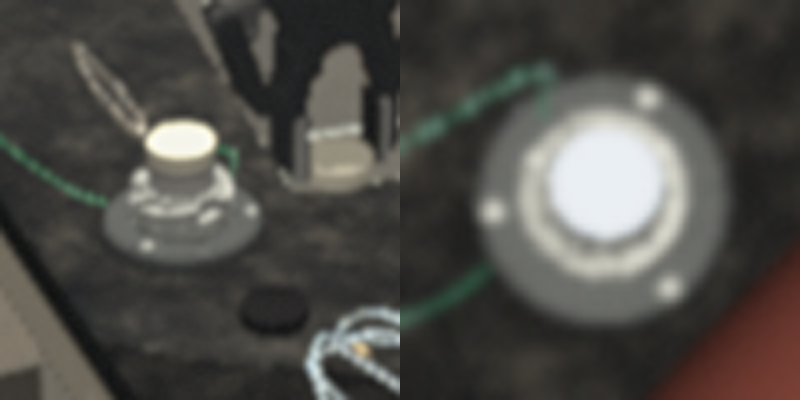

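The disc sits flat on the support, its white top at scene (285,264) and top (317.7,267). Next is a check of its offset from the foot axis in both cameras.

```bash
python3 - <<'E'
from h import *
s=ctrl.get_image("scene");t=ctrl.get_image("top")
print("top: foot",ray(t,(317.6,270),.008),"boss",ray(t,(317.4,268.8),.033),"disc",ray(t,(317.7,267.2),.063))
print("scene: foot",ray(s,(285.75,285.3),.010),"disc",ray(s,(285.25,264.5),.063))
E
```

```text
top: foot [ 0.48404082 -0.03484527  0.008     ] boss [ 0.4841531  -0.03439474  0.033     ] disc [ 0.48455128 -0.03515214  0.063     ]
scene: foot [ 0.48327652 -0.04090124  0.01      ] disc [ 0.48581372 -0.03455018  0.063     ]
```

Both views agree with the base axis at about (.4843,-.0346), and the scene residual is explained by the foot's outline height. Placing disc 2.

```bash
python3 - <<'E'
from h import *
B=(.4843,-.0346)
h=place(B,np.pi/2,.085)
if h:
    ctrl.open_gripper(); ctrl.sleep(.3); st("rel")
    ctrl.move_linear([*B,.17],vel=.2)
ctrl.movep([.45,-.25,.25],q(np.pi/2))
s=save("scene","s3.png");t=save("top","t3.png")
c,_=blob(t,(152,206),185,28);print("cover",c,ray(t,c,.095))
a=cv2.resize(cv2.imread("pics/s3.png")[200:330,230:360],(400,400),interpolation=2);b=cv2.resize(cv2.imread("pics/t3.png")[240:300,287:347],(400,400),interpolation=2)
c=cv2.resize(cv2.imread("pics/t3.png")[180:240,120:200],(266,200),interpolation=2)
d=np.zeros((200,800,3),np.uint8);d[:,:266]=c;d[:,266:]=cv2.resize(cv2.imread("pics/t3.png")[160:240,100:313],(534,200))
cv2.imwrite("pics/v3.png",np.vstack([np.hstack([a,b]),d]))
E
```

```text
above t16.0 [ 0.4848 -0.0348  0.0859] open 0.0380 grip 25.2 F [ 0.4 -0.6  0.1]
lowered hit True t17.6 [ 0.4843 -0.0346  0.0651] open 0.0384 grip 25.7 F [-1.2 -1.3  5.2]
rel t18.4 [ 0.4838 -0.0344  0.0644] open 0.0854 grip 0.0 F [-0.3  0.5 -0.1]
cover [136.07321773 195.69171484] [0.64100796 0.39751236 0.095     ]
```

View pics/v3.png

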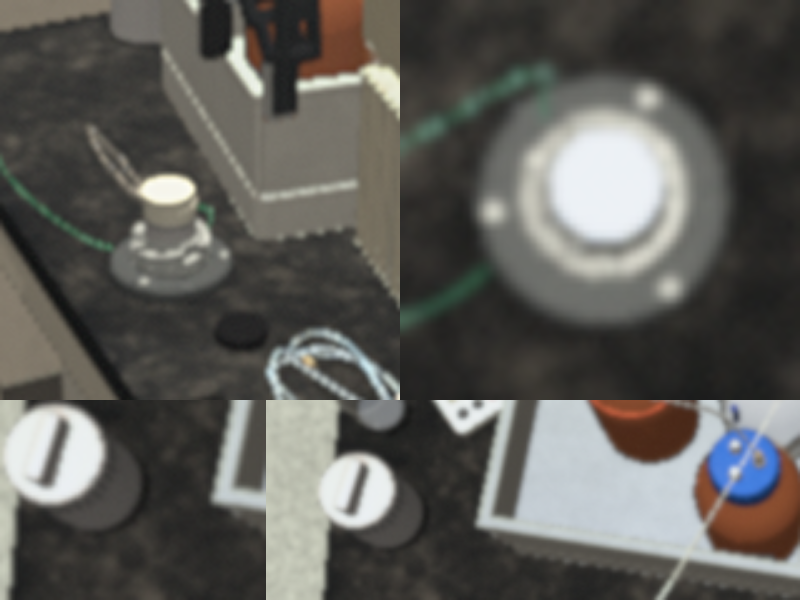

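Both discs are stacked flat and centred. The cover has been knocked: it is upright, but its top is now at top-view (136,196). I'll remeasure it with both cameras and check reach.

```bash
python3 - <<'E'
from h import *
def proj(d,p):
    E=d["extrinsics"];f=240/np.tan(np.radians(d["vertical_fov"])/2)
    c=E[:3,:3].T@(np.array(p)-E[:3,3]); return [d["cx"]+f*c[0]/-c[2],d["cy"]-f*c[1]/-c[2]]
t=ctrl.get_image("top");s=ctrl.get_image("scene")
g=t["frame"].min(2)[175:220,112:165]
c,_=cv2.findContours((g>150).astype(np.uint8),0,2)[0:2]
for k in c:
    if len(k)>20:print(cv2.fitEllipse(k),cv2.boundingRect(k))
p=ray(t,(136.2,196.2),.095);print(p,"scene px",proj(s,p),proj(s,[p[0],p[1],.0]),proj(s,[p[0],p[1],.12]))
for r in (.72,.735,.75,.757):
  for z in (.1,.14,.2): 
    u=r*p[:2]/np.hypot(*p[:2]); print(r,z,[ctrl.solve_ik([*u,z],q(y)) is not None for y in (1.1,1.1+np.pi)],end=";")
a=cv2.resize(cv2.imread("pics/t3.png")[172:222,110:170],(720,600),interpolation=2);cv2.imwrite("pics/a.png",a)
u,v=map(int,proj(s,p));b=cv2.resize(s["frame"][v-40:v+50,u-45:u+45,::-1],(400,400),interpolation=2)
cv2.imwrite("pics/v4.png",np.hstack([cv2.resize(a,(400,400)),b]));print(u,v)
E
```

```text
((4.179975509643555, 20.7944278717041), (37.37746047973633, 67.5009765625), 86.8893814086914) (0, 0, 39, 45)
[0.63978178 0.39711587 0.095     ] scene px [np.float64(276.3519796914679), np.float64(180.20529379969508)] [np.float64(277.1887455563053), np.float64(208.92614904952035)] [np.float64(276.1243451903556), np.float64(172.39204778782158)]
0.72 0.1 [True, True];0.72 0.14 [True, True];0.72 0.2 [True, True];0.735 0.1 [True, True];0.735 0.14 [True, True];0.735 0.2 [True, True];0.75 0.1 [True, True];0.75 0.14 [True, True];0.75 0.2 [True, True];0.757 0.1 [True, True];0.757 0.14 [True, True];0.757 0.2 [True, True];276 180
```

View pics/v4.png

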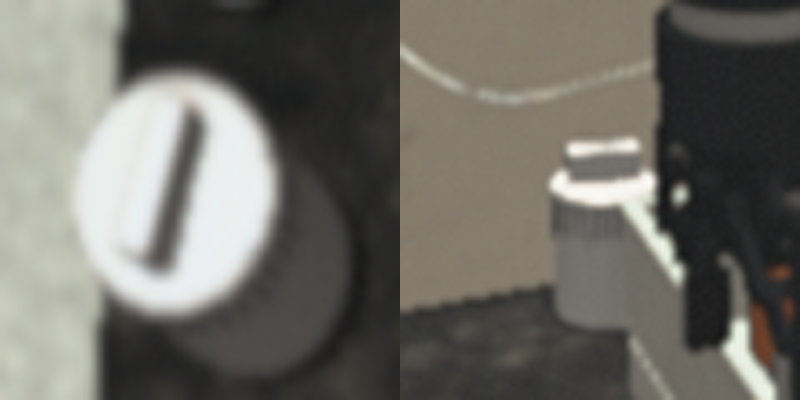

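The two cameras agree: the wing top is at scene (276.7,172.6), where 276.1,172.4 was predicted. The wing axis is at about -13.5°. I'll centre on the wing's length first, then regrip across it.

```bash
cat >> h.py <<'E'
W=np.radians(-13.5)
E
python3 - <<'E'
from h import *
t=ctrl.get_image("top")
w=ray(t,(132.2,193.5),.12);c=ray(t,(136.6,196.1),.095);print(w,c)
p=(w[:2]+c[:2])/2; print(p,np.hypot(*p))
ctrl.movep([.42,.05,.27],q(W+np.pi/2))
r=p*.58/np.hypot(*p)
ctrl.movep([*r,.27],q(W+np.pi/2))
y=best([*p,.15],W)[0];print(best([*p,.15],W),best([*p,.15],W+np.pi/2))
ctrl.movep([*p,.17],q(y)); st()
h=ctrl.move_linear([*p,.102],vel=.06,threshold=5); st("len down hit %s"%h)
if not h:
    ctrl.clamp(20); st("lengthwise"); ctrl.open_gripper()
    ctrl.move_linear([*p,.16],vel=.15)
    y=best([*p,.15],W+np.pi/2)[0]
    ctrl.movep([*p,.16],q(y))
    h=ctrl.move_linear([*p,.100],vel=.06,threshold=5); st("cross down hit %s"%h)
    if not h: ctrl.clamp(40); st("cross")
E
```

```text
[0.63982245 0.39797242 0.12      ] [0.64004534 0.3961899  0.095     ]
[0.63993389 0.39708116] 0.7531194055419158
(np.float64(2.9059732045705586), array([ 0.38,  0.6 ,  0.55,  1.52,  0.  , -0.95])) (np.float64(1.335176877775662), array([0.38, 0.6 , 0.55, 1.52, 0.  , 0.62]))
 t23.9 [0.6403 0.3963 0.1709] open 0.0857 grip 0.0 F [0.6 0.5 0.3]
len down hit False t25.1 [0.6402 0.3972 0.1026] open 0.0851 grip 0.0 F [-0.7  0.4  0.5]
lengthwise t25.6 [0.6402 0.3971 0.1024] open 0.0497 grip 21.8 F [ 1.  -0.4  1.3]
cross down hit False t29.1 [0.6402 0.3972 0.1007] open 0.0855 grip 0.0 F [-0.3  0.1  0.5]
cross t29.7 [0.6398 0.3971 0.0997] open 0.0132 grip 44.3 F [ 0.6 -0.3 -1.2]
```

```bash
python3 - <<'E'
from h import *
B=(.4843,-.0346)
p=np.array(ctrl.current_ee_pos())[:2]
ctrl.move_linear([*p,.23],vel=.15)
r=p*.58/np.hypot(*p)
ctrl.move_linear([*r,.25],vel=.2); st("lifted")
ctrl.movep([.42,.1,.25],q(.8))
ctrl.movep([*B,.24],q(.3)); ctrl.sleep(.3); st("over")
s=save("scene","s5.png")
ctrl.move_linear([*B,.145],vel=.08,threshold=8); st()
ctrl.sleep(.3)
h=ctrl.move_linear([*B,.112],vel=.015,threshold=4); st("contact %s"%h)
s=save("scene","s6.png")
a=[cv2.resize(cv2.imread(f"pics/s{i}.png")[190:310,235:335],(400,480),interpolation=2) for i in(5,6)]
cv2.imwrite("pics/v5.png",np.hstack(a))
E
```

```text
lifted t31.8 [0.4932 0.306  0.2495] open 0.0131 grip 44.2 F [-0.2  0.4 -2.1]
over t33.6 [ 0.4843 -0.0337  0.2403] open 0.0129 grip 44.2 F [ 0.1  0.2 -1.3]
 t35.0 [ 0.4847 -0.0347  0.1456] open 0.0132 grip 44.2 F [ 0.1 -0.6 -2.2]
contact True t36.4 [ 0.4842 -0.0346  0.1304] open 0.0131 grip 44.9 F [-0.  -0.7  3.6]
```

View pics/v5.png

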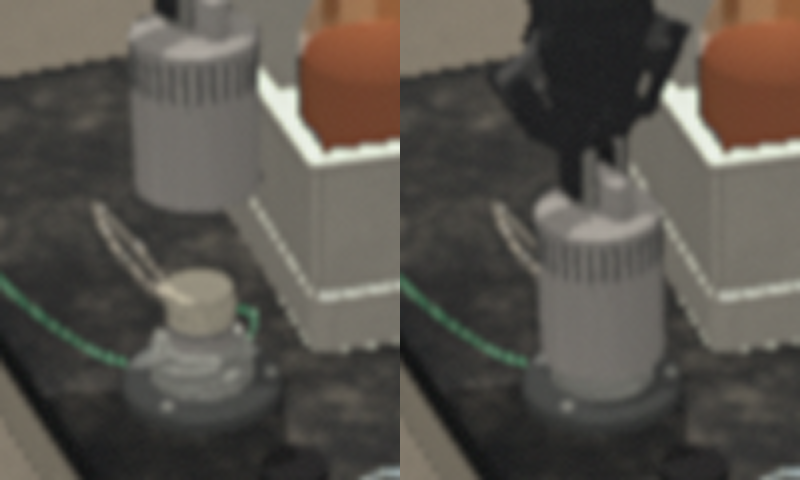

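The cover is over the base with lugs touching at a wing height of about 138.7 mm. That is ambiguous between crest top and neck top, so I'll feel sideways to learn which, and centre on it.

```bash
python3 - <<'E'
from h import *
B=np.array((.4843,-.0346)); z=.1296
ctrl.move_linear([*B,.131],vel=.02); ctrl.sleep(.2); st("raised")
for d in ((1,0),(-1,0),(0,1),(0,-1)):
    h=ctrl.move_linear([*(B+.004*np.array(d)),.131],vel=.012,threshold=5); st(f"{d} {h}")
    ctrl.move_linear([*B,.131],vel=.02);ctrl.sleep(.2)
E
```

```text
raised t36.9 [ 0.4843 -0.0346  0.1309] open 0.0126 grip 44.6 F [ 0.4 -0.4  0.4]
(1, 0) True t37.3 [ 0.4865 -0.0339  0.1296] open 0.0128 grip 44.0 F [ 0.2  1.4 -2.2]
(-1, 0) False t38.3 [ 0.4805 -0.0349  0.1314] open 0.0131 grip 44.8 F [ 1.4 -0.5  2. ]
(0, 1) True t39.1 [ 0.4837 -0.0315  0.1301] open 0.0129 grip 44.1 F [ 1.1 -0.5 -1.8]
(0, -1) False t40.1 [ 0.4844 -0.0387  0.1313] open 0.0134 grip 44.8 F [-0.4  3.1  3.2]
```

```bash
python3 - <<'E'
from h import *
B=np.array((.4843,-.0346))
off=sorted([(i,j) for i in range(-1,4) for j in range(-1,4)],key=lambda o:np.hypot(o[0]-1,o[1]-1))
for o in off:
    p=B+.001*np.array(o)
    ctrl.move_linear([*p,.133],vel=.04); ctrl.sleep(.15)
    h=ctrl.move_linear([*p,.115],vel=.012,threshold=4)
    e=ctrl.current_ee_pos(); print(o,h,np.round(e,4),np.round(ctrl.current_wrist_force(),1),"t%.1f"%ctrl.current_time())
    if e[2]<.1275: break
E
```

```text
(1, 1) True [ 0.4854 -0.0332  0.1254] [0.7 0.6 3.5] t41.8
```

The lugs are now around the neck, at a wing height of about 133.7 mm and with the axis near (.4853,-.0336). Turning anticlockwise in steps and feeling for the drop.

```bash
cat >> h.py <<'E'
C=np.array((.4853,-.0336))
E
python3 - <<'E'
from h import *
yaw=.3; z=ctrl.current_ee_pos()[2]
for k in range(14):
    yaw+=np.radians(10)
    ctrl.move_linear([*C,z+.0015],vel=.03,orientation=q(yaw)); ctrl.sleep(.15)
    h=ctrl.move_linear([*C,.116],vel=.015,threshold=3.5)
    e=ctrl.current_ee_pos(); z=e[2]
    print("%.2f"%yaw,h,np.round(e,4),np.round(ctrl.current_wrist_force(),1),np.round(ctrl.current_ft_torque(),2),"t%.1f"%ctrl.current_time())
    if z<.1213: break
E
```

```text
0.47 True [ 0.4851 -0.0332  0.1263] [0.2 1.6 4.2] [ 0.28  0.14 -0.03] t42.5
0.65 True [ 0.4852 -0.0334  0.1269] [0.8 1.3 4.5] [0.13 0.02 0.05] t43.3
0.82 True [ 0.4852 -0.0335  0.1275] [-0.3  0.8  5.9] [ 0.11  0.03 -0.02] t44.0
1.00 True [ 0.4853 -0.0335  0.1278] [-0.8  1.1  5. ] [ 0.08  0.03 -0.1 ] t44.8
1.17 True [ 0.4852 -0.0335  0.119 ] [0.4 0.3 3.9] [0.11 0.06 0.08] t46.0
```

It dropped 9 mm to a wing height of about 127 mm. I'll release it, let it rest, and look.

```bash
python3 - <<'E'
from h import *
ctrl.open_gripper(); ctrl.sleep(.8); st("rest")
s=save("scene","s7.png")
cv2.imwrite("pics/v6.png",cv2.resize(s["frame"][200:310,235:335,::-1],(500,550),interpolation=2))
E
```

```text
rest t47.5 [ 0.4846 -0.0333  0.1182] open 0.0854 grip 0.0 F [-0.6  0.4 -0.1]
```

View pics/v6.png

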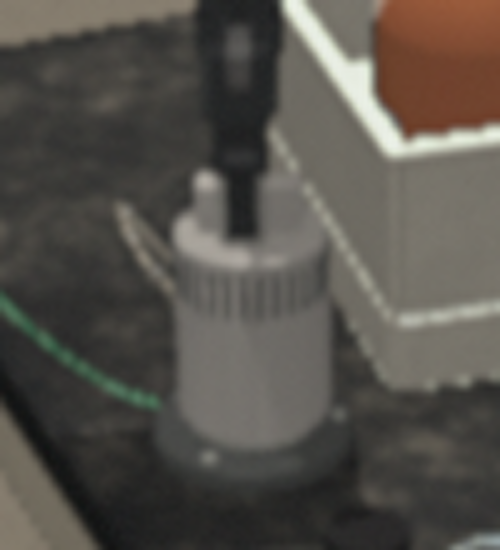

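The cover is upright and sitting low on the base. I'll move it a little deeper into the gap in case it hangs at the edge, let it rest, then screw it clockwise.

```bash
python3 - <<'E'
from h import *
def rep(m,y):print(m,"%.2f"%y,np.round(ctrl.current_ee_pos(),4),np.round(ctrl.current_wrist_force(),1),"Tz %.2f"%ctrl.current_ft_torque()[2],"t%.1f"%ctrl.current_time())
yaw=.3+np.radians(50)
ctrl.clamp(30); rep("grip",yaw)
yaw+=np.radians(8); z=ctrl.current_ee_pos()[2]
ctrl.move_linear([*C,z+.0003],vel=.03,orientation=q(yaw)); ctrl.sleep(.15)
ctrl.move_linear([*C,.112],vel=.015,threshold=3.5); rep("gap",yaw)
z=ctrl.current_ee_pos()[2]
ctrl.open_gripper(); ctrl.sleep(.8)
ctrl.clamp(30); rep("regrip",yaw)
for k in range(12):
    yaw-=np.radians(10)
    ctrl.move_linear([*C,z-.0003],vel=.03,orientation=q(yaw)); ctrl.sleep(.15)
    T=ctrl.current_ft_torque()[2]
    h=ctrl.move_linear([*C,z-.0025],vel=.015,threshold=3.5); z=ctrl.current_ee_pos()[2]
    rep("cw %s T%.2f"%(h,T),yaw)
    if abs(T)>.8: break
E
```

```text
grip 1.17 [ 0.4846 -0.0333  0.1182] [-0.4  0.  -0.1] Tz -0.03 t48.1
gap 1.31 [ 0.4852 -0.0335  0.1185] [-2.2  1.5  6.2] Tz 0.03 t48.8
regrip 1.31 [ 0.4848 -0.0333  0.1181] [0.5 0.  1.3] Tz 0.01 t50.9
cw True T-0.08 1.14 [ 0.4855 -0.0333  0.1172] [-1.4  1.6  5.9] Tz -0.02 t51.6
cw True T0.01 0.96 [ 0.4858 -0.0334  0.1164] [-1.8  1.8  7.7] Tz 0.00 t52.3
cw True T-0.07 0.79 [ 0.4858 -0.0334  0.1158] [-1.3  1.9  7.3] Tz -0.05 t53.0
cw True T-0.07 0.61 [ 0.4857 -0.0333  0.115 ] [-1.7  1.6  6.5] Tz 0.04 t53.7
cw True T-0.08 0.44 [ 0.4857 -0.0334  0.1143] [-1.5  2.7  6. ] Tz -0.03 t54.4
cw True T-0.03 0.27 [ 0.4859 -0.0333  0.1136] [-1.4  1.5  6.1] Tz 0.02 t55.0
cw True T-0.10 0.09 [ 0.4859 -0.0333  0.113 ] [-1.7  2.   6.3] Tz -0.06 t55.7
cw True T-0.09 -0.08 [ 0.4861 -0.0335  0.1123] [0.5 1.7 5.8] Tz -0.07 t56.4
cw True T0.70 -0.26 [ 0.4866 -0.0333  0.112 ] [1.4 2.2 4.9] Tz 0.66 t57.1
cw True T2.57 -0.43 [ 0.4868 -0.0336  0.1121] [0.1 1.2 4. ] Tz 2.53 t57.8
```

It sank about 6.5 mm, and the end stop was met with a torque of 2.5 N m. I'll release, retreat and verify.

```bash
python3 - <<'E'
from h import *
ctrl.open_gripper(); ctrl.sleep(.3)
ctrl.move_linear([*C,.23],vel=.12); ctrl.movep([.42,-.2,.3],q(.5)); ctrl.sleep(.3); st()
s=save("scene","s8.png");t=save("top","t8.png")
a=cv2.resize(s["frame"][200:310,235:335,::-1],(400,440),interpolation=2);b=cv2.resize(t["frame"][230:300,285:349,::-1],(400,440),interpolation=2)
cv2.imwrite("pics/v7.png",np.hstack([a,b]))
E
```

```text
t61.4 [ 0.4201 -0.1997  0.2998] open 0.0855 grip 0.0 F [0.2 0.8 0.4]
```

View pics/v7.png

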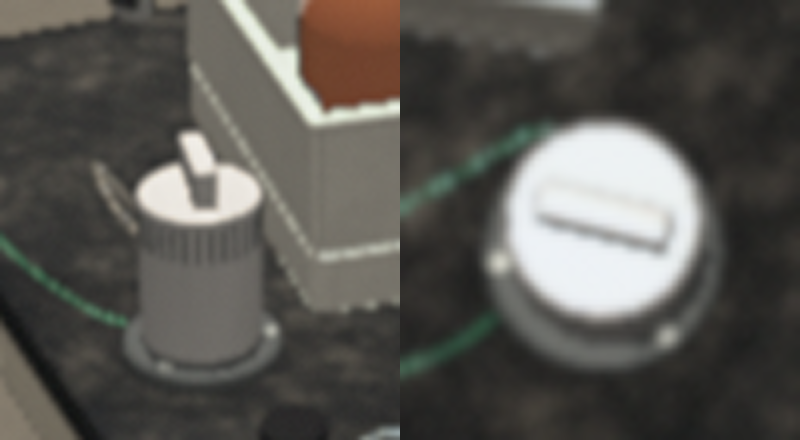

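The cover is upright, centred and low on the base in both views, with the rim just above the foot. The arm is clear, so I'm handing in.

```bash
python3 -c "
from rig import ctrl
print(ctrl.finish_job())"
```

```text
the job is handed in; nothing more can be done
None
```

I stacked both white discs flat on the support, seated the cover at the thread start and screwed it clockwise to the end stop, then handed the job in at about 61 s; the hand-in call returned no verdict.

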